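# Read the tool and set the hold-down air on the shaper

### The arm

A 6-joint arm with a two-finger parallel gripper is mounted at the origin on the work surface. World frame = base frame: x ahead of the robot, y to its left, z up, the work surface at z = 0. Lengths are in mm, angles in rad, forces in N, time in s.
With the tool pointing down it reaches from about 325 to 775 mm from the base axis. Payload 9.3 kg.
Tool frame: the origin (TCP) lies between the finger pads; the fingertips stand 8 mm ahead of it and the grasp point (between the pads) lies 11 mm behind it; z points along the fingers, y is the direction in which the jaws open and shut (so a half turn about z gives the same grasp; the last joint's range is limited). The gripper opens to 85 mm and grips with 20 to 120 N. Pads are 22 mm wide; open, the fingers measure 114 mm over their backs; the gripper's body (76 mm by 85 mm) begins 54 mm behind the grasp point. The pads swing forward as they close: fully open they stand 13 mm farther back than shut.
Start: joints at [-1.392, 0.259, 0.021, 1.334, 0, 1.418], TCP at [179.153, -520.001, 239.279] pointing down, gripper open.
Joint ranges: [-3.04, 3.04], [-0.91, 1.82], [-1.04, 1.36], [-1.92, 1.95], [-1.52, 1.45], [-3.14, 3.14]. Speed limits (rad/s): [2.22, 2.22, 2.79, 3.14, 3.14, 3.14].

### API

Orientations are given as a rotation vector (axis times angle).
In Python, from bench import manip gives the robot as it stands. The module is installed in compiled form; this text tells all that it offers.
- The arm moves only by the tool move_arm, never from a script. Its argument "plan" is a list of rows, each a list of 7 numbers: the turn, a rotation vector about the tool's x, y, z in degrees, then the shift along the tool's x, y, z in mm, then the opening, from 0 (shut) to 1 (fully open). In form: [[wx, wy, wz, dx, dy, dz, fingers], ...]. A call has exactly 8 rows; each row is the pose to reach, as a shift and turn from the pose commanded when the call began, along the tool's axes at that moment; what a row does not reach only later rows make up. A row lasts 1/10 s, in which the tool goes at most 50 mm and 8.59 degrees, less where a joint would pass 70% of its speed; a pose out of reach is approached as far as the arm can. A call with a gripper value outside its range is refused whole. The fingers move at their own pace and stop on an object; "squeeze" is the grip in N (left out, the last holds). Time passes only in rows, so rows that repeat a pose let the fingers close, or fill a call up. It gives the time, the measured TCP pose, the force and the opening at its end, in the units of the state.
- manip.observe(): the state, without advancing time (a new reading comes with each control period).
- manip.read_camera(name): name is "side" or "top"; returns the picture (480x640x3 uint8, blue, green, red); there is no depth.
- manip.camera_params(name): a dict with "K" (3x3 intrinsics, pixels), "k1" (the pictures are not rectified: a ray, as slopes to the right and down, at radius r is drawn at 1 + k1 r^2 times it, then the intrinsics apply), "R" (3x3) and "t" (3): a world point X has camera coordinates R X + t. Camera axes: x right, y down, z forward; pixel columns grow to the right and rows downward; lengths in mm; the calibration is good to about 2 mm. A picture is of the moment at which its call begins. camera_params takes no time and is no camera call.
- manip.close_job(): hands the job in, once; it reports no verdict.
The state is a dict: "t": time; "qpos": joint angles; "qd": joint speeds; "joint_efforts": joint torques, N m; "tcp_pos": TCP position; "orientation": TCP orientation; "wrist_force": force on the tool from outside, world axes, zero at the start; "torque": the same for the moment, N m; "opening": finger opening in mm.
Only numpy, scipy, OpenCV 4.12 (cv2) and the standard library are available. Lean on these libraries where they do the work, as an engineer would, in place of code of your own. Each camera call takes 0.05 s, during which the arm holds its last target.

### The job

Get the shaper ready for the next moulding run: turn the tool holder in its cup until the white-striped ID chip on its flange faces the green read head squarely, leaving it seated upright, and set the hold-down air: with its yellow knob still pushed in, turn it clockwise until the white index line points at the red tab, then pull the knob straight up, fully out, to lock it there. Do the two in either order, leave the blue-knobbed regulator as it is, and do not knock or shift anything else on the table.

Things in the scene. Friction and masses are not known exactly. Their poses are not given: they have to be found in the camera images.
- tool_holder: Steel tool holder, 0.55-0.9 kg, loose in the station's cup, turning there about its vertical axis. Origin on the axis at the flange's underside (55 above the table when seated), z up, x towards the chip. Above it: dark flange 63 across to 22; bright collet nut 42 across from 24 to 62 (grip here); orange cap 26 across to 80. Below: taper 39 across, 34 long, in the cup.
- tool_nut (a point): On the holder's axis, halfway up the free part of its collet nut, 48 above the flange's underside (103 above the table): the height to grip it.
- tool_chip (a point): The ID chip: black disc 11 across on a white patch in the side of the flange, 31.5 out from the axis and 11 above the flange's underside; a white stripe runs over the flange's top above it.
- read_station: Fixed tool-reading station on a steel plate 128 x 80. Origin on the table under the cup's centre, z up, x from cup to read head. Cup: black block 72 x 72, 55 tall, 41 mm hole 45 deep. Green read head: block 38 (x) x 42 (y), from 39 to 77 along x, its top 80 above the table with a yellow centre line.
- read_face (a point): Centre of the yellow round antenna face of the read head, 39 from the cup's axis and 66 above the table; its x and y axes are those of the station. Facing squarely, the chip lies 7.5 in front of this point (at x = -7.5, y = 0); it can be read within about 6 to either side.
- hold_reg: Hold-down regulator, with the YELLOW knob: fixed aluminium body on a foot 84 x 84, gauge on its -x side reaching 53 out (below 60), white scale plate 88 across with black ticks, 95 to 99 above the table. Origin on the table under the knob's axis, z up. The scale runs clockwise over 270 degrees from direction (-1, +1) in this frame, where hold_turn is 0.
- hold_grip (a point): On the axis of the yellow knob at the height to grip it (128 above the table when pushed in; it rises with the knob). The knob's grip is a fluted cylinder 42 across and 38 tall from 105 to 143 above the table; below it a black skirt 58 across, 101 to 105.
- hold_index (a point): Outer end of the white index line on the yellow knob's skirt, 29 from the axis (the line is repeated in black on the knob's yellow top). Turns and rises with the knob.
- hold_tab_tip (a point): Where the index must point: the point 29 from the knob's axis on the line to the red set tab of this regulator (the tab itself is fixed on the scale plate from 32 to 47 out, 6 wide, 3 tall above the plate). The tab does not move during the job.
- hold_turn (a joint): Turn of the yellow knob in rad, growing clockwise seen from above, 0 to 4.71 (end stops). It needs about 0.06 N m and stays where it is left. It starts 1.0 to 2.8 rad short of the tab.
- hold_pull (a joint): How far the yellow knob is pulled up, in m: 0 pushed in (free to turn), 0.010 fully out against its stop (locked: a brake holds it against turning). It slides stiffly, about 5 N, rising to about 8 N over the last 4 mm, and stays where it is left.
- feed_index (a point): Outer end of the white index line of the BLUE knob of the second regulator, of the same build, which is already set and locked (knob out): leave it alone. 29 from its axis.
- feed_reg: The second regulator (BLUE knob, locked out: its top stands 153 above the table), same build and sizes as the first. Origin on the table under its knob's axis.
- wax_tin: Bystander, loose, not to be shifted: round tin with a green lid, 66 across, 45 tall; origin at the centre of its underside.
- spanner: Bystander, loose, not to be shifted: steel open-ended spanner lying flat, about 190 long; origin at about its middle.
- resin_spray: Bystander, loose, not to be shifted: upright blue spray can with red cap, 52 across, 170 tall; the tallest loose thing; origin at the centre of its underside.
- moulding: Bystander, loose, not to be shifted: pale stepped wooden moulding lying flat, 300 x 36 x 20; origin at the centre of its underside.
- offcut: Bystander, loose, not to be shifted: brown wood offcut, 110 x 24 x 20; origin at the centre of its underside.
- spare_nut: Bystander, loose, not to be shifted: plain round steel nut with a hole, 36 across, 26 tall, standing on the table; origin at the centre of its underside.
- push_block: Bystander, loose, not to be shifted: plywood push block 160 x 75 with a wooden grip on top, 72 tall; origin at the centre of its underside.
- brush: Bystander, loose, not to be shifted: hand brush lying flat, about 240 long; origin at about its middle.
Not all that is in view belongs to the job. Leave any turquoise look-alike of the tool_holder alone.

How it is judged:
By the outcome, as a careful person would: the job done as asked, in the order asked, and still so for the second after the job is handed in, with the robot touching nothing.
It also fails if it takes over 72 s, if anything falls off the work surface, if the arm or the gripper's body presses on something with over 40 N, if the wrist force passes 120 N, or if a joint passes its speed limit or range.

## Working session

There is one attempt and no reset: what is moved stays moved. The work goes in short steps, Python scripts to look and compute and a tool call to move; the robot and the scene stay as the last step left them, time stands still between calls to the robot, and variables do not carry over. Pictures are saved under pics/ and viewed, and the job is handed in when it is done.

Besides the shell and the picture viewer there is one more tool, called after "Call:" in YAML: its name, and indented under it one key for each argument. move_arm: Moves the arm, as the interface text tells. Its arguments: {"type":"object","properties":{"plan":{"type":"array"},"squeeze":{"type":"number"}},"required":["plan"]}

```bash
mkdir -p pics; python3 - <<'E'
from bench import manip
import cv2
print(manip.observe())
for n in("side","top"):
    im=manip.read_camera(n); cv2.imwrite(f"pics/{n}0.png",im)
    print(n,manip.camera_params(n))
E
```

```text
{'t': 0.0, 'qpos': array([-1.39156387e+00,  2.59180320e-01,  2.07750710e-02,  1.33371585e+00,
       -7.28255326e-06,  1.41821479e+00]), 'qd': array([ 0.00103212, -0.00066726,  0.00216407,  0.00065793, -0.00086476,
       -0.00137402]), 'joint_efforts': array([ 2.64861417e-03, -5.55644238e+01,  3.44526565e+01,  1.36007974e-02,
       -1.29334280e-04,  9.94914188e-06]), 'tcp_pos': array([ 179.1214243 , -519.72769419,  238.67785819]), 'orientation': array([-3.09714899e+00, -5.18605685e-01,  3.91506259e-05]), 'wrist_force': array([ 0.15433879, -0.46606628,  0.26334012]), 'torque': array([-0.00758956, -0.06423251,  0.04264671]), 'opening': 85.6179752492729}
side {'K': array([[494.36031852,   0.        , 311.22378233],
       [  0.        , 494.36031852, 238.76970959],
       [  0.        ,   0.        ,   1.        ]]), 'k1': -0.08757350429057034, 'R': array([[-0.85333575, -0.52135625, -0.00239961],
       [-0.37738087,  0.62084498, -0.68712094],
       [ 0.35972459, -0.5854393 , -0.72653909]]), 't': array([453.27998286, 297.20316636, 822.32607362])}
top {'K': array([[475.57521242,   0.        , 323.43063201],
       [  0.        , 475.57521242, 242.4364401 ],
       [  0.        ,   0.        ,   1.        ]]), 'k1': -0.10828434294524518, 'R': array([[-0.00597565, -0.99967387,  0.02482835],
       [-0.98470174,  0.00155862, -0.17424136],
       [ 0.17414583, -0.02548972, -0.98438991]]), 't': array([ -39.35066763,  569.56542818, 1108.64681189])}
```

View pics/side0.png

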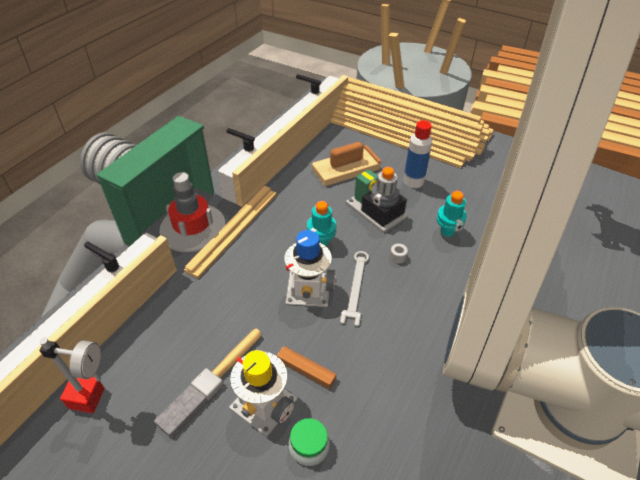

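View pics/top0.png

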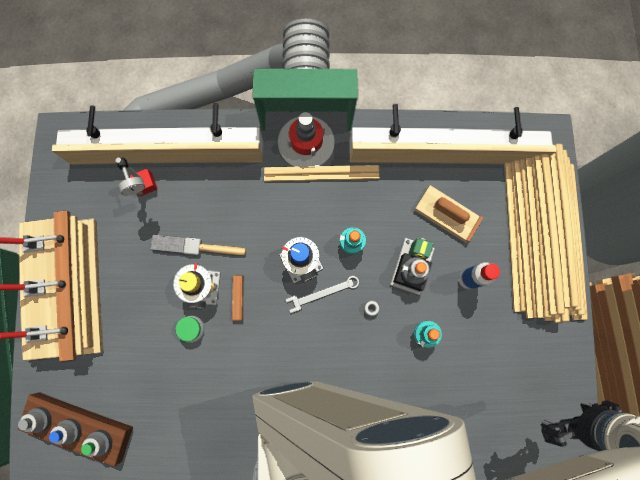

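The side view shows the holder with its orange cap at (388,175), in the black cup with the green head at (368,185). The yellow knob is at (257,368) and the blue one at (308,243). The top view has the holder cap at (420,268), yellow knob at (187,283) and blue knob at (300,254).
Possible mix-ups in the top view: turquoise look-alikes at (353,238) and (430,335), the spare nut at (371,309), and the steel tool in the shaper at (305,130). I choose the holder with a steel nut in the black cup at (420,268), and will check it in close crops.

```bash
python3 - <<'E'
import cv2,numpy as np
t=cv2.imread("pics/top0.png");s=cv2.imread("pics/side0.png")
def c(im,u,v,h,n=400):
    return cv2.resize(im[v-h:v+h,u-h:u+h],(n,n),interpolation=cv2.INTER_CUBIC)
cv2.imwrite("pics/c1.png",np.hstack([c(t,415,262,35),c(s,380,195,40)]))
cv2.imwrite("pics/c2.png",np.hstack([c(t,195,285,32),c(s,260,375,40)]))
E
```

```text
(no output)
```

View pics/c1.png

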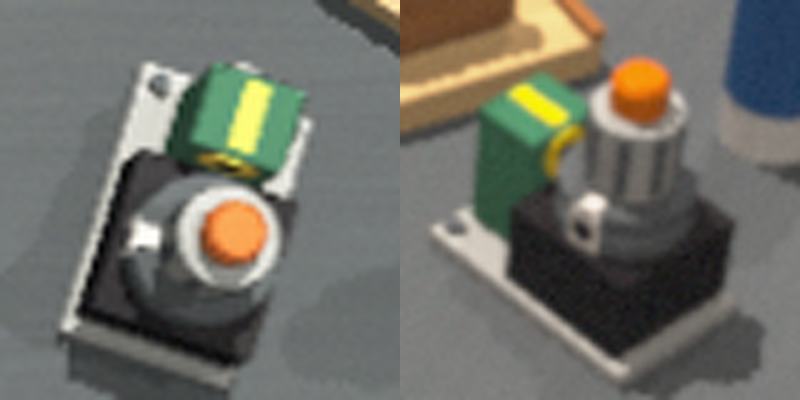

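View pics/c2.png

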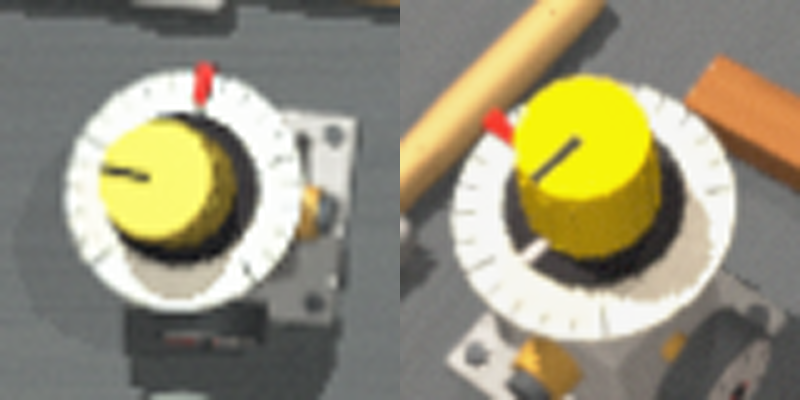

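```bash
cat > h.py <<'E'
import numpy as np,cv2
from bench import manip
P={n:manip.camera_params(n) for n in("side","top")}
def proj(n,X):
    p=P[n];X=np.atleast_2d(X).astype(float);c=X@p["R"].T+p["t"];s=c[:,:2]/c[:,2:]
    s=s*(1+p["k1"]*(s**2).sum(1,keepdims=True));K=p["K"]
    return s@K[:2,:2].T+K[:2,2]
def ray(n,uv,z):
    p=P[n];K=p["K"];d=(np.atleast_2d(uv).astype(float)-K[:2,2])/np.array([K[0,0],K[1,1]])
    s=d.copy()
    for _ in range(30): s=d/(1+p["k1"]*(s**2).sum(1,keepdims=True))
    r=np.c_[s,np.ones(len(s))]@p["R"];C=-p["R"].T@p["t"]
    return C[:2]+r[:,:2]*((z-C[2])/r[:,2])[:,None]
def uc(p,u,v,h,n=400): return (np.atleast_2d(p)+.5)/(n/(2*h))-.5+np.array([u-h,v-h])
E
python3 - <<'E'
from h import *
T=lambda p,z:ray("top",uc(p,195,285,32),z).round(1)
S=lambda p,z:ray("side",uc(p,260,375,40),z).round(1)
print("knob top",T([155,182],143),S([582-400,140],143))
print("tab",T([204,85],102),S([499-400,125],102))
print("plate c",T([184,190],99),S([595-400,212],99))
print("idx top",T([[148,178],[105,170]],143),S([[580-400,140],[535-400,180]],143)); print("skirt idx",S([[547-400,240],[527-400,258]],105))
T=lambda p,z:ray("top",uc(p,415,262,35),z).round(1)
S=lambda p,z:ray("side",uc(p,380,195,40),z).round(1)
print("cap",T([238,230],135),S([641-400,75],135))
print("head line",T([[257,82],[241,152]],80),S([[518-400,90],[560-400,120]],80))
print("stripe",T([[160,233],[133,240]],77), S([[601-400,205]],77),"chip",S([583-400,229],66))
print("plate corners",T([[145,65],[70,333],[312,122],[228,380]],6))
print("face",S([564-400,152],66))
E
```

```text
knob top [[465.3 262.6]] [[467.6 261.7]]
tab [[505.1 256.5]] [[509.7 254.4]]
plate c [[466.4 263.2]] [[467. 262.]]
idx top [[466.7 265.2]
 [469.5 280.7]] [[468.1 262. ]
 [471.7 279.8]]
skirt idx [[471.8 279.9]
 [473.5 288. ]]
cap [[ 498.1 -260. ]] [[ 499.8 -265.1]]
head line [[ 567.5 -283.6]
 [ 537.7 -275.5]] [[ 568.1 -291. ]
 [ 541.8 -281.8]]
stripe [[ 504.2 -240.7]
 [ 501.3 -229.2]] [[ 501.5 -242.1]] chip [[ 505.9 -235.2]]
plate corners [[ 588.6 -251.2]
 [ 468.9 -213.8]
 [ 562.5 -325.9]
 [ 447.7 -283.3]]
face [[ 536.6 -278. ]]
```

```bash
cat >> h.py <<'E'
from scipy.optimize import least_squares
def cyl(x,y,r,z0,z1):
    a=np.linspace(0,2*np.pi,48);return np.vstack([np.c_[x+r*np.cos(a),y+r*np.sin(a),np.full(48,z)] for z in(z0,z1)])
def hull_c(n,pts):
    h=cv2.convexHull(proj(n,pts).astype(np.float32));m=cv2.moments(h);return np.array([m["m10"]/m["m00"],m["m01"]/m["m00"]]),m["m00"]
def mask_c(im,lo,hi,box):
    u0,v0,u1,v1=box;h=cv2.cvtColor(cv2.resize(im[v0:v1,u0:u1],None,fx=4,fy=4,interpolation=cv2.INTER_CUBIC),cv2.COLOR_BGR2HSV)
    m=cv2.inRange(h,lo,hi);cs,_=cv2.findContours(m,cv2.RETR_EXTERNAL,cv2.CHAIN_APPROX_NONE)
    c=cv2.convexHull(max(cs,key=cv2.contourArea));M=cv2.moments(c)
    return (np.array([M["m10"],M["m01"]])/M["m00"]+.5)/4-.5+np.array([u0,v0]),M["m00"]/16
def locate(mods,n,c,x0):
    return least_squares(lambda q:hull_c(n,cyl(q[0],q[1],*mods))[0]-c,x0,diff_step=1e-3).x
E
python3 - <<'E'
from h import *
im={n:cv2.imread(f"pics/{n}0.png") for n in("top","side")}
for name,mods,lo,hi,bx,x0 in [("yellow",(21,105,143),(22,120,60),(34,255,255),{"top":(165,260,225,310),"side":(235,345,285,405)},[466,262]),
 ("cap",(13,117,135),(3,150,120),(20,255,255),{"top":(405,255,435,285),"side":(375,160,400,185)},[499,-263]),
 ("spraycap",(20,150,170),(170,150,80),(180,255,255),{"top":(475,255,510,285),"side":(405,115,440,140)},[480,-400]),
 ("blue",(21,115,153),(100,130,60),(125,255,255),{"top":(285,235,320,275),"side":(290,225,325,265)},[520,50])]:
    for n in("top","side"):
        c,A=mask_c(im[n],lo,hi,bx[n]);q=locate(mods,n,c,x0)
        print(name,n,c.round(1),"area",A.round(0),hull_c(n,cyl(*q,*mods))[1].round(0),q.round(1))
E
```

```text
Traceback (most recent call last):
AttributeError: 'float' object has no attribute 'round'
```

```bash
cat > loc.py <<'E'
from h import *
im={n:cv2.imread(f"pics/{n}0.png") for n in("top","side")}
for name,mods,lo,hi,bx,x0 in [("yellow",(21,105,143),(22,120,60),(34,255,255),{"top":(165,260,225,310),"side":(235,345,285,405)},[466,262]),
 ("cap",(13,117,135),(3,150,120),(20,255,255),{"top":(405,255,435,285),"side":(375,160,400,185)},[499,-263]),
 ("spraycap",(20,150,170),(170,150,80),(180,255,255),{"top":(475,255,510,285),"side":(405,115,440,140)},[480,-400]),
 ("blue",(21,115,153),(100,130,60),(125,255,255),{"top":(285,235,320,275),"side":(290,225,325,265)},[520,50])]:
    for n in("top","side"):
        c,A=mask_c(im[n],lo,hi,bx[n]);q=locate(mods,n,c,x0)
        print(name,n,c.round(1),"area",int(A),int(hull_c(n,cyl(*q,*mods))[1]),q.round(1))
E
python3 loc.py
```

```text
yellow top [189.5 282.2] area 340 353 [465.9 262.2]
yellow side [257.  368.1] area 882 876 [468.2 260.9]
cap top [420.4 267.4] area 88 123 [ 497.9 -260.1]
cap side [387.6 172.6] area 114 150 [ 499.8 -266.2]
spraycap top [485.6 276.9] area 0 303 [ 471.5 -398.9]
spraycap side [417.6 132.7] area 0 271 [ 488.  -392.5]
blue top [299.6 252.9] area 313 319 [530.5  14.3]
blue side [307.6 244.5] area 604 618 [532.4  10.4]
```

```bash
cat >> h.py <<'E'
from scipy.spatial.transform import Rotation as Ro
def st():
    s=manip.observe();R=Ro.from_rotvec(s["orientation"]).as_matrix();yaw=np.degrees(np.arctan2(R[1,0],R[0,0]))
    return s,R,yaw
def to(p,yaw=None):
    s,R,y=st()
    print("t %.2f"%s["t"],"tcp",s["tcp_pos"].round(1),"yaw %.1f"%y,"tilt",R[:,2].round(3),"F",s["wrist_force"].round(1),"T",s["torque"].round(2),"open %.1f"%s["opening"],"q",s["qpos"].round(2))
    d=R.T@(np.array(p)-s["tcp_pos"]);print("shift",d.round(1),"wz",None if yaw is None else round(y-yaw,1))
E
python3 - <<'E'
from h import *
for n in P: print(n,(-P[n]["R"].T@P[n]["t"]).round(0))
to([499,-263,215],110)
E
```

```text
side [203. 533. 803.]
top [ 368.  -12. 1192.]
t 0.10 tcp [ 179.1 -519.8  238.7] yaw 19.0 tilt [-0.     0.001 -1.   ] F [ 0.1 -1.1  0.3] T [-0.06  0.01 -0.02] open 85.1 q [-1.39  0.26  0.02  1.33  0.    1.42]
shift [ 386.1 -138.5   24. ] wz -91.0
```

Call:
move_arm:
  plan:
    - [0,0,-8,48,-17,0,1]
    - [0,0,-16,96,-34,0,1]
    - [0,0,-24,144,-52,0,1]
    - [0,0,-32,193,-69,0,1]
    - [0,0,-40,241,-86,0,1]
    - [0,0,-48,290,-104,0,1]
    - [0,0,-56,338,-121,0,1]
    - [0,0,-64,386,-138,0,1]

```text
t: 0.9
tcp_pos: [492.7, -268.3, 239.1]
orientation: [-2.347, -2.089, 0.0]
wrist_force: [0.0, -0.3, -0.4]
opening: 85.4
```

```bash
python3 - <<'E'
from h import *
to([499,-263,200],110)
E
```

```text
t 0.90 tcp [ 492.7 -268.3  239.1] yaw 83.3 tilt [-0.  0. -1.] F [ 0.  -0.3 -0.4] T [-0.05  0.05  0.01] open 85.4 q [-0.65  0.28  0.05  1.34 -0.    1.04]
shift [ 6.   5.7 39.1] wz -26.7
```

Call:
move_arm:
  plan:
    - [0,0,-8,0,0,5,1]
    - [0,0,-16,0,0,15,1]
    - [0,0,-24,0,0,25,1]
    - [0,0,-27,0,0,35,1]
    - [0,0,-27,0,0,39,1]
    - [0,0,-27,0,0,39,1]
    - [0,0,-27,0,0,39,1]
    - [0,0,-27,0,0,39,1]

```text
t: 1.7
tcp_pos: [491.5, -270.2, 200.8]
orientation: [1.803, 2.572, -0.0]
wrist_force: [0.4, 0.5, -0.5]
opening: 85.4
```

```bash
python3 - <<'E'
from h import *
to([499,-263,92],110)
t=manip.read_camera("top");s=manip.read_camera("side")
cv2.imwrite("pics/top1.png",t);cv2.imwrite("pics/side1.png",s)
def c(im,u,v,h,n=400): return cv2.resize(im[v-h:v+h,u-h:u+h],(n,n),interpolation=cv2.INTER_CUBIC)
cv2.imwrite("pics/c3.png",np.hstack([c(t,415,262,50),c(s,380,165,60)]))
E
```

```text
t 1.70 tcp [ 491.5 -270.2  200.8] yaw 110.0 tilt [ 0.001 -0.    -1.   ] F [ 0.4  0.5 -0.5] T [-0.03  0.02  0.  ] open 85.4 q [-0.65  0.29 -0.03  1.25  0.    0.57]
shift [  4.2   9.5 108.8] wz -0.0
```

View pics/c3.png

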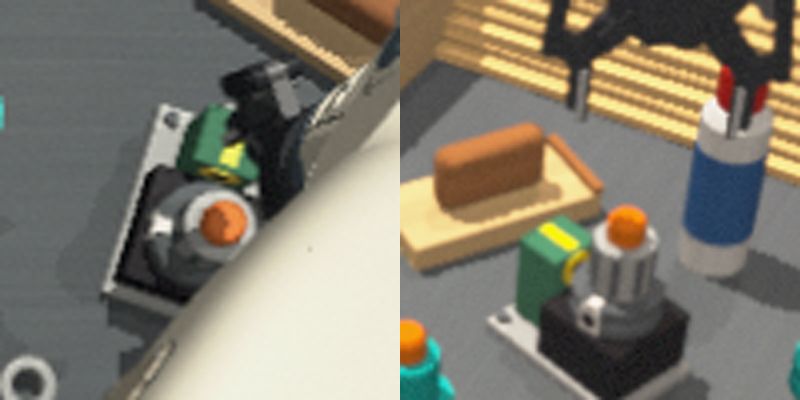

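```bash
python3 - <<'E'
from h import *
a=np.radians(20);d=np.array([np.cos(a),np.sin(a),0])
for z in(202,206,210):
  for s in(1,-1):
    X=np.array([491.5,-270.2,z])+s*46*d
    print(z,s,proj("side",X).round(1),((proj("side",X)-[320,105])*400/120+[400,0]).round(0))
C={n:-P[n]["R"].T@P[n]["t"] for n in P}
E
```

```text
202 1 [[373.7 141.3]] [[579. 121.]]
202 -1 [[418.4 146.8]] [[728. 139.]]
206 1 [[373.9 139.7]] [[580. 116.]]
206 -1 [[418.7 145.2]] [[729. 134.]]
210 1 [[374.  138.1]] [[580. 110.]]
210 -1 [[419.  143.5]] [[730. 128.]]
```

```bash
python3 - <<'E'
from h import *
a=np.radians(20);d=np.array([np.cos(a),np.sin(a),0]);e=np.array([-d[1],d[0],0])
im=cv2.imread("pics/top1.png");k=8;u0,v0=405,212
b=cv2.resize(im[v0:v0+75,u0:u0+75],None,fx=8,fy=8,interpolation=cv2.INTER_CUBIC)
s_=cv2.imread("pics/side1.png");b2=cv2.resize(s_[90:165,355:455],None,fx=8,fy=8,interpolation=cv2.INTER_CUBIC)
o=np.array([491.5,-270.2,0])
for z in(206,236):
 for s in(1,-1):
  q=np.array([o+s*r*d+w*e+[0,0,z] for r,w in((43,-11),(43,11),(50,11),(50,-11))])
  for img,n,off in((b,"top",(u0,v0)),(b2,"side",(355,90))):
   p=((proj(n,q)-off+.5)*8-.5).astype(np.int32);cv2.polylines(img,[p],True,(0,0,255) if z==206 else (255,255,0),1)
cv2.imwrite("pics/c4.png",b);cv2.imwrite("pics/c5.png",b2)
E
```

```text
(no output)
```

View pics/c4.png

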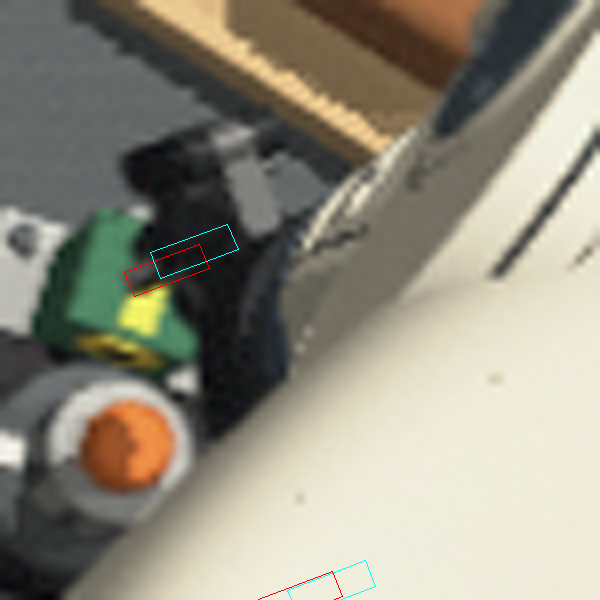

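View pics/c5.png

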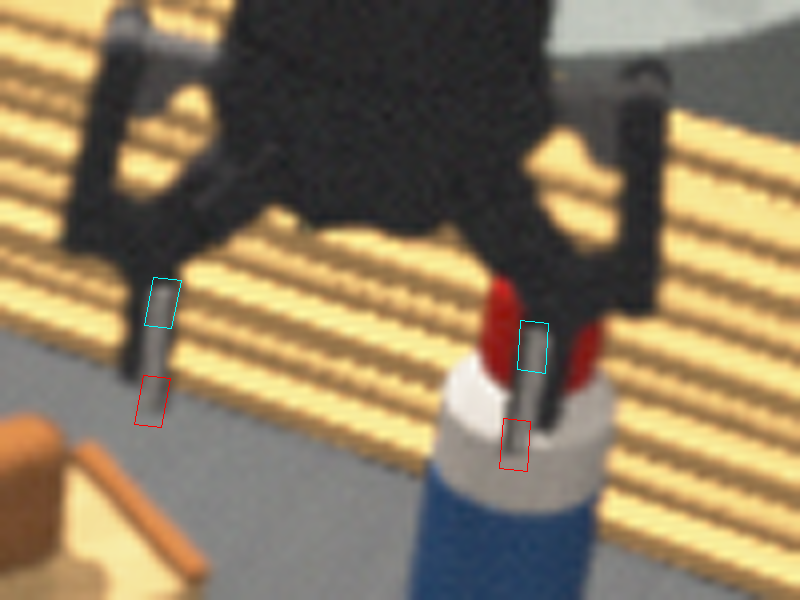

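```bash
python3 - <<'E'
from h import *
to([500,-264.5,100],110)
E
```

```text
t 1.80 tcp [ 491.5 -270.1  200.7] yaw 110.0 tilt [ 0.001 -0.    -1.   ] F [-0.4 -0.3 -0.2] T [ 0.   -0.04  0.02] open 85.5 q [-0.65  0.29 -0.03  1.25  0.    0.57]
shift [  2.4   9.9 100.7] wz -0.0
```

Call:
move_arm:
  plan:
    - [0,0,0,2.4,9.9,0,1]
    - [0,0,0,2.4,9.9,20,1]
    - [0,0,0,2.4,9.9,40,1]
    - [0,0,0,2.4,9.9,60,1]
    - [0,0,0,2.4,9.9,80,1]
    - [0,0,0,2.4,9.9,95,1]
    - [0,0,0,2.4,9.9,100,1]
    - [0,0,0,2.4,9.9,100,1]

```text
t: 2.6
tcp_pos: [500.0, -264.0, 99.9]
orientation: [-1.801, -2.573, -0.0]
wrist_force: [-0.2, 0.6, 0.3]
opening: 85.3
```

```bash
python3 - <<'E'
from h import *
to([500,-264.5,92],110)
s_=manip.read_camera("side");cv2.imwrite("pics/side2.png",s_)
b2=cv2.resize(s_[140:215,340:440],None,fx=8,fy=8,interpolation=cv2.INTER_CUBIC)
s,R,y=st();o=s["tcp_pos"]*[1,1,0];z0=s["tcp_pos"][2]+5
a=np.radians(y-90);d=np.array([np.cos(a),np.sin(a),0]);e=np.array([-d[1],d[0],0])
for z in(z0,z0+30):
 for k in(1,-1):
  q=np.array([o+k*r*d+w*e+[0,0,z] for r,w in((43,-11),(43,11),(50,11),(50,-11))])
  p=((proj("side",q)-(340,140)+.5)*8-.5).astype(np.int32);cv2.polylines(b2,[p],True,(0,0,255),1)
for r,z0_,z1 in((13,117,135),(21,79,117),(31.5,55,77)):
  h=cv2.convexHull(((proj("side",cyl(500,-264.5,r,z0_,z1))-(340,140)+.5)*8-.5).astype(np.int32));cv2.polylines(b2,[h],True,(255,0,255),1)
cv2.imwrite("pics/c6.png",b2)
E
```

```text
t 2.60 tcp [ 500.  -264.    99.9] yaw 110.0 tilt [-0.001  0.001 -1.   ] F [-0.2  0.6  0.3] T [0.   0.02 0.08] open 85.3 q [-0.63  0.36 -0.2   1.01  0.    0.59]
shift [-0.5 -0.2  7.9] wz 0.0
```

View pics/c6.png

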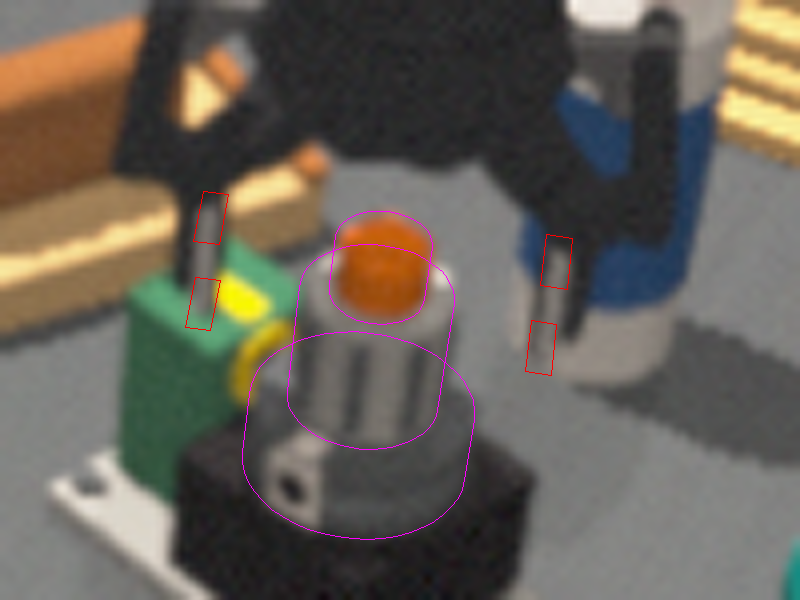

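```bash
python3 - <<'E'
from h import *
im={n:cv2.imread(f"pics/{n}0.png") for n in("top","side")};im["side2"]=cv2.imread("pics/side2.png")
bx={"top":(405,255,435,285),"side":(375,160,402,188),"side2":(375,160,402,188)}
for lo in((2,110,60),(2,130,50),(2,110,40)):
  for k in im:
    n=k[:4] if k!="top" else k
    c,A=mask_c(im[k],lo,(22,255,255),bx[k]);q=locate((13,117,135),n,c,[499,-263]);print(k,c.round(2),int(A),int(hull_c(n,cyl(*q,13,117,135))[1]),q.round(1))
E
```

```text
top [420.42 267.41] 99 123 [ 497.9 -260.1]
side [387.55 172.59] 130 150 [ 499.8 -266.2]
side2 [387.44 172.93] 127 150 [ 499.6 -265. ]
top [420.39 267.4 ] 95 123 [ 497.9 -260. ]
side [387.57 172.59] 122 150 [ 499.8 -266.3]
side2 [387.46 172.91] 119 150 [ 499.5 -265.1]
top [420.42 267.41] 99 123 [ 497.9 -260.1]
side [387.55 172.59] 130 150 [ 499.8 -266.2]
side2 [387.44 172.93] 127 150 [ 499.6 -265. ]
```

Call:
move_arm:
  squeeze: 25
  plan:
    - [0,0,0,0.3,-0.9,8,1]
    - [0,0,0,0.3,-0.9,8,0.7]
    - [0,0,0,0.3,-0.9,8,0.55]
    - [0,0,0,0.3,-0.9,8,0.45]
    - [0,0,0,0.3,-0.9,8,0.4]
    - [0,0,0,0.3,-0.9,8,0.4]
    - [0,0,0,0.3,-0.9,8,0.4]
    - [0,0,0,0.3,-0.9,8,0.4]

```text
t: 3.45
tcp_pos: [499.1, -264.4, 92.7]
orientation: [1.801, 2.573, 0.0]
wrist_force: [-0.3, 1.1, 6.2]
opening: 41.6
```

```bash
python3 - <<'E'
from h import *
to([499,-264,92],110)
s,R,y=st();print("tool F",(R.T@s["wrist_force"]).round(1))
E
```

```text
t 3.45 tcp [ 499.1 -264.4   92.7] yaw 110.0 tilt [ 0.001 -0.    -1.   ] F [-0.3  1.1  6.2] T [ 0.26  0.02 -0.04] open 41.6 q [-0.64  0.36 -0.21  0.99  0.    0.59]
shift [0.4 0.  0.7] wz 0.0
tool F [ 1.1  0.1 -6.2]
```

Call:
move_arm:
  squeeze: 40
  plan:
    - [0,0,0,0,0,0,0.3]
    - [0,0,5,0,0,0,0.3]
    - [0,0,12,0,0,0,0.3]
    - [0,0,20,0,0,0,0.3]
    - [0,0,28,0,0,0,0.3]
    - [0,0,36,0,0,0,0.3]
    - [0,0,43,0,0,0,0.3]
    - [0,0,45,0,0,0,0.3]

```text
t: 4.25
tcp_pos: [499.1, -264.6, 92.8]
orientation: [2.652, 1.682, 0.0]
wrist_force: [-0.1, -0.1, 6.0]
opening: 40.9
```

```bash
python3 - <<'E'
from h import *
to([499,-264,92],110)
s,R,y=st();print("tool F",(R.T@s["wrist_force"]).round(1))
s_=manip.read_camera("side");cv2.imwrite("pics/side3.png",s_);t=manip.read_camera("top")
cv2.imwrite("pics/c7.png",np.hstack([cv2.resize(s_[150:220,350:420],(400,400),interpolation=cv2.INTER_CUBIC),cv2.resize(t[225:295,380:450],(400,400),interpolation=cv2.INTER_CUBIC)]))
E
```

```text
t 4.25 tcp [ 499.1 -264.6   92.8] yaw 64.8 tilt [ 0.001 -0.001 -1.   ] F [-0.1 -0.1  6. ] T [0.12 0.15 0.21] open 40.9 q [-0.64  0.36 -0.21  0.99 -0.    1.38]
shift [ 0.5 -0.4  0.8] wz -45.2
tool F [-0.2  0.  -6. ]
```

View pics/c7.png

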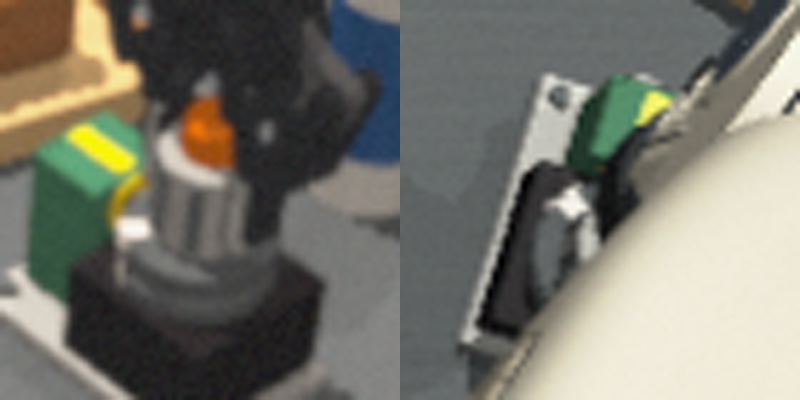

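Call:
move_arm:
  plan:
    - [0,0,7,0,0,0,0.3]
    - [0,0,15,0,0,0,0.3]
    - [0,0,23,0,0,0,0.3]
    - [0,0,31,0,0,0,0.3]
    - [0,0,39,0,0,0,0.3]
    - [0,0,46,0,0,0,0.3]
    - [0,0,50,0,0,0,0.3]
    - [0,0,50,0,0,0,0.3]

```text
t: 5.15
tcp_pos: [498.7, -263.4, 92.8]
orientation: [-3.114, -0.408, -0.0]
wrist_force: [-1.8, 6.0, 8.5]
opening: 40.9
```

```bash
python3 - <<'E'
from h import *
to([499,-264,92],110)
s,R,y=st();print("tool F",(R.T@s["wrist_force"]).round(1))
s_=manip.read_camera("side");cv2.imwrite("pics/side4.png",s_)
cv2.imwrite("pics/c8.png",cv2.resize(s_[150:210,350:410],(600,600),interpolation=cv2.INTER_CUBIC))
E
```

```text
t 5.15 tcp [ 498.7 -263.4   92.8] yaw 14.9 tilt [-0.     0.001 -1.   ] F [-1.8  6.   8.5] T [ 1.05  0.57 -0.04] open 40.9 q [-0.64  0.36 -0.21  0.99  0.    2.25]
shift [0.1 0.6 0.8] wz -95.1
tool F [-0.2 -6.2 -8.5]
```

View pics/c8.png

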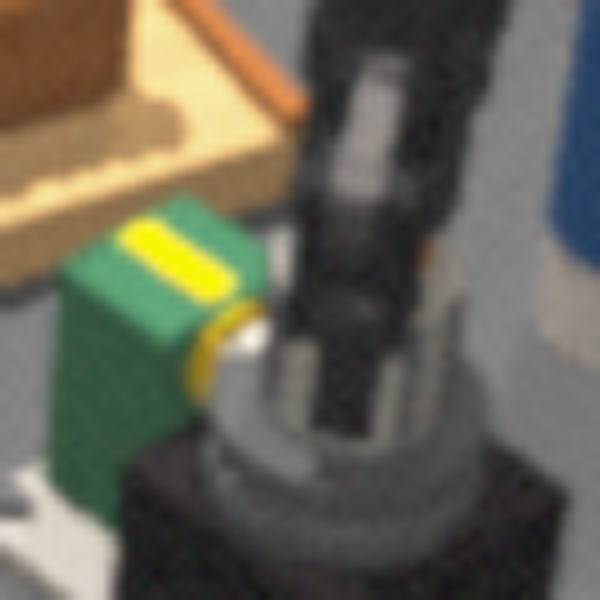

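Call:
move_arm:
  plan:
    - [0,0,0,0,-0.5,0,0.35]
    - [0,0,0,0,-1,0,0.5]
    - [0,0,0,0,-1,0,0.75]
    - [0,0,0,0,-1,0,1]
    - [0,0,0,0,-1,0,1]
    - [0,0,0,0,-1,-15,1]
    - [0,0,0,0,-1,-45,1]
    - [0,0,0,0,-1,-90,1]

```text
t: 6.0
tcp_pos: [497.6, -262.8, 181.2]
orientation: [-3.112, -0.41, 0.005]
wrist_force: [1.0, -0.5, 0.1]
opening: 85.3
```

```bash
python3 - <<'E'
from h import *
to([466.5,262,220],160)
s_=manip.read_camera("side");cv2.imwrite("pics/side5.png",s_)
cv2.imwrite("pics/c9.png",cv2.resize(s_[150:210,350:410],(600,600),interpolation=cv2.INTER_CUBIC))
E
```

```text
t 6.00 tcp [ 497.6 -262.8  181.2] yaw 15.0 tilt [-0.004  0.003 -1.   ] F [ 1.  -0.5  0.1] T [-0.04 -0.06 -0.03] open 85.3 q [-0.63  0.31 -0.06  1.21 -0.    2.24]
shift [ 105.6 -515.1  -37.2] wz -145.0
```

View pics/c9.png

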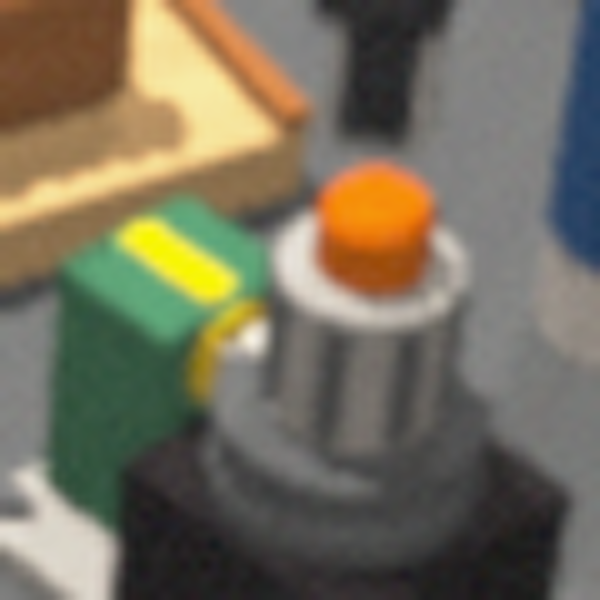

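Call:
move_arm:
  plan:
    - [0,0,-8,0,0,-25,1]
    - [0,0,-16,5,-25,-37,1]
    - [0,0,-24,13,-65,-37,1]
    - [0,0,-32,22,-107,-37,1]
    - [0,0,-40,30,-149,-37,1]
    - [0,0,-48,39,-191,-37,1]
    - [0,0,-56,48,-233,-37,1]
    - [0,0,-64,56,-275,-37,1]

```text
t: 6.85
tcp_pos: [481.3, 18.3, 219.3]
orientation: [2.418, 2.005, 0.001]
wrist_force: [1.1, 0.5, 0.7]
opening: 85.7
```

```bash
python3 - <<'E'
from h import *
to([466.5,262,220],160)
t=manip.read_camera("top");cv2.imwrite("pics/top6.png",t)
cv2.imwrite("pics/c10.png",cv2.resize(t[232:292,385:445],(600,600),interpolation=cv2.INTER_CUBIC))
E
```

```text
t 6.85 tcp [481.3  18.3 219.3] yaw 79.3 tilt [ 0.001 -0.    -1.   ] F [1.1 0.5 0.7] T [-0.03 -0.04 -0.  ] open 85.7 q [-0.14  0.15 -0.17  1.25  0.    1.62]
shift [236.7 -59.7  -0.7] wz -80.7
```

View pics/c10.png

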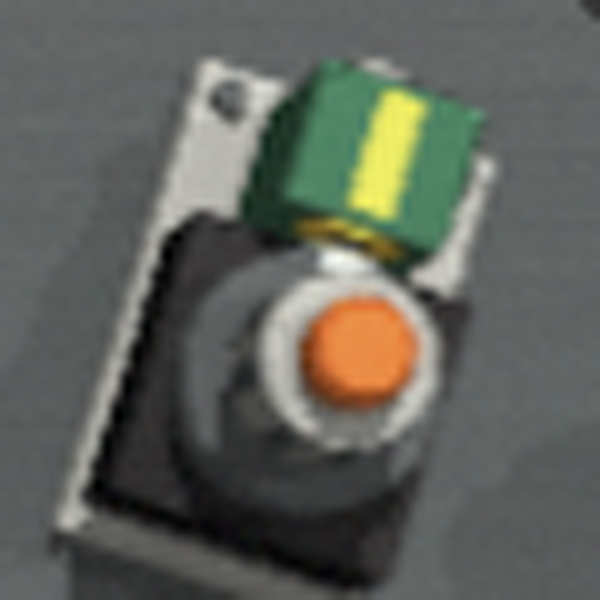

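```bash
cat > fit.py <<'E'
from h import *
# model points: plate corners z6? excluded; head top corners & line ends & antenna
H=[(77,21,80),(77,-21,80),(39,-21,80),(39,21,80)]
obs={"top":((385,232),{(77,21,80):(328,60),(77,-21,80):(486,113),(39,-21,80):(438,240),(39,21,80):(288,200)},[(348,262)]),
"side":((350,150),{(77,-21,80):(182,195),(77,21,80):(62,268),(39,21,80):(165,343)},[(252,332)])}
def f(q,K):
    c,s=np.cos(q[2]),np.sin(q[2]);K=np.array(K,float);return np.c_[q[0]+c*K[:,0]-s*K[:,1],q[1]+s*K[:,0]+c*K[:,1],K[:,2]]
for n,(off,d,stp) in obs.items():
    K=list(d);U=(np.array(list(d.values()))+.5)/10-.5+off
    r=least_squares(lambda q:(proj(n,f(q,K))-U).ravel(),[499,-263,-.3],x_scale=[1,1,.01])
    q=r.x;print(n,q[:2].round(1),np.degrees(q[2]).round(1),"res",r.fun.round(1))
    w=ray(n,(np.array(stp)+.5)/10-.5+off,77)-q[:2]
    c,s=np.cos(q[2]),np.sin(q[2]);print("stripe in station",(w@np.array([[c,-s],[s,c]])).round(1))
    im=cv2.imread("pics/top6.png" if n=="top" else "pics/side5.png")
    b=cv2.resize(im[off[1]:off[1]+60,off[0]:off[0]+60],(600,600),interpolation=cv2.INTER_CUBIC)
    px=lambda P3:((proj(n,P3)-off+.5)*10-.5).astype(np.int32)
    for poly in (H,[(39,0,80),(77,0,80)],[(20,4,77),(31,4,77),(31,-4,77),(20,-4,77)],[(-36,-36,55),(36,-36,55),(36,36,55),(-36,36,55)]):
        cv2.polylines(b,[px(f(q,poly))],True,(255,0,255),1)
    for rr,z in((31.5,77),(21,117),(13,135)):
        cv2.polylines(b,[px(cyl(q[0],q[1],rr,z,z)[:48])],True,(0,0,255),1)
    cv2.imwrite(f"pics/fit_{n}.png",b)
a=cv2.imread("pics/fit_top.png");b=cv2.imread("pics/fit_side.png");cv2.imwrite("pics/fit.png",cv2.resize(np.hstack([a,b]),(800,400),interpolation=cv2.INTER_AREA))
E
python3 fit.py
```

```text
top [ 498.1 -260.8] -18.6 res [-0.4 -0.8  0.4 -0.7  0.8  1.5 -0.8 -0. ]
stripe in station [[30.5  0.6]]
side [ 498.8 -264.7] -19.0 res [ 0.4 -0.3 -0.8 -0.3  0.5  0.5]
stripe in station [[33.5 -0.1]]
```

View pics/fit_top.png

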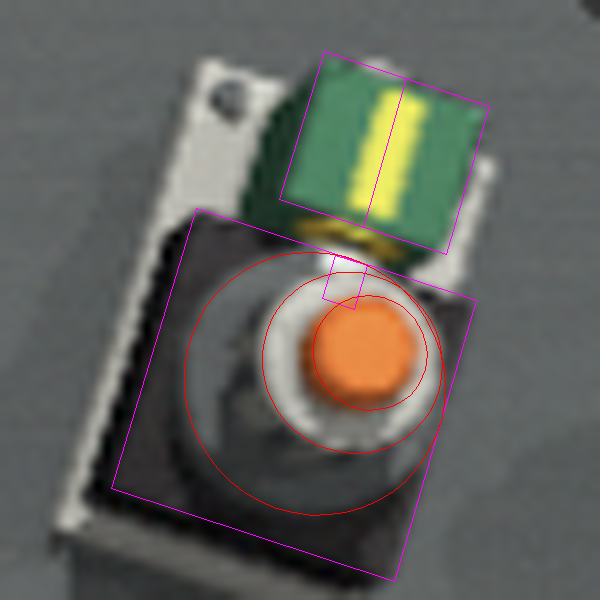

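View pics/fit_side.png

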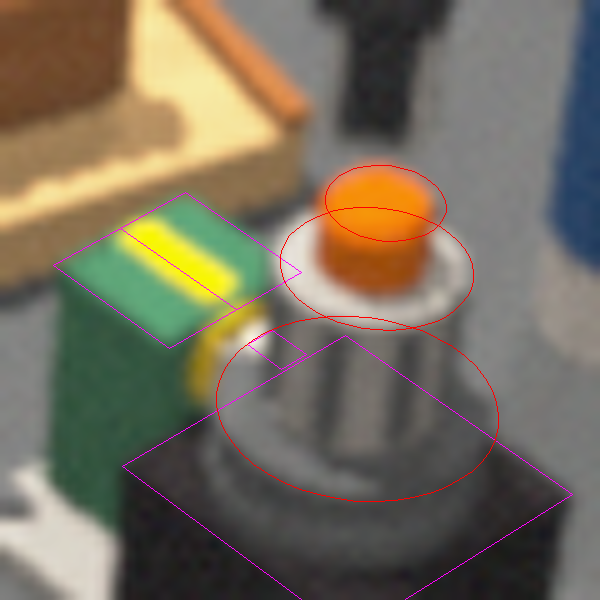

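Top view: stripe at crop (348,262), on the line through the head's yellow line. Side view: stripe at (252,332), just in front of the antenna. It faces squarely to within about 1 mm, and the holder is seated. Next is the knob.

```bash
python3 - <<'E'
from h import *
to([467,262,220],160)
E
```

```text
t 6.90 tcp [480.2  23.1 219.5] yaw 80.0 tilt [ 0.     0.002 -1.   ] F [-1.5  3.6  0.6] T [0.21 0.09 0.02] open 85.6 q [-0.13  0.15 -0.17  1.25  0.    1.62]
shift [ 2.329e+02 -5.450e+01  1.000e-01] wz -80.0
```

Call:
move_arm:
  plan:
    - [0,0,-8,20,-5,0,1]
    - [0,0,-16,60,-14,0,1]
    - [0,0,-24,100,-23,0,1]
    - [0,0,-32,140,-33,0,1]
    - [0,0,-40,180,-42,0,1]
    - [0,0,-48,210,-49,0,1]
    - [0,0,-56,228,-53,0,1]
    - [0,0,-64,232,-54,0,1]

```text
t: 7.7
tcp_pos: [472.5, 256.8, 218.9]
orientation: [-0.985, -2.983, -0.0]
wrist_force: [0.1, -0.8, -0.7]
opening: 85.4
```

```bash
python3 - <<'E'
from h import *
to([467,262,150],160)
E
```

```text
t 7.70 tcp [472.5 256.8 218.9] yaw 143.5 tilt [-0.  0. -1.] F [ 0.1 -0.8 -0.7] T [ 0.   -0.02  0.07] open 85.4 q [ 0.34  0.24 -0.05  1.28  0.    0.98]
shift [ 7.5  0.9 68.9] wz -16.5
```

Call:
move_arm:
  plan:
    - [0,0,-8,1,0,10,1]
    - [0,0,-16,3,0,25,1]
    - [0,0,-16,3,0,40,1]
    - [0,0,-16,3,0,55,1]
    - [0,0,-16,3,0,65,1]
    - [0,0,-16,3,0,68,1]
    - [0,0,-16,3,0,68,1]
    - [0,0,-16,3,0,68,1]

```text
t: 8.5
tcp_pos: [470.7, 256.7, 151.9]
orientation: [0.572, 3.088, 0.001]
wrist_force: [-0.9, 0.6, -0.6]
opening: 85.4
```

```bash
cat > ov.py <<'E'
from h import *
import sys
to([467,262,117],160)
s,R,y=st();o=s["tcp_pos"]*[1,1,0];z0=s["tcp_pos"][2]+5
a=np.radians(y-90);d=np.array([np.cos(a),np.sin(a),0]);e=np.array([-d[1],d[0],0])
out=[]
for n,off in(("side",(220,335)),("top",(157,250))):
 im=manip.read_camera(n);cv2.imwrite(f"pics/{n}_{sys.argv[1]}.png",im)
 b=cv2.resize(im[off[1]:off[1]+75,off[0]:off[0]+75],None,fx=8,fy=8,interpolation=cv2.INTER_CUBIC)
 px=lambda X:((proj(n,X)-off+.5)*8-.5).astype(np.int32)
 for z in(z0,z0+30):
  for k in(1,-1):
   q=np.array([o+k*r*d+w*e+[0,0,z] for r,w in((43,-11),(43,11),(50,11),(50,-11))])
   cv2.polylines(b,[px(q)],True,(0,0,255),1)
 h=cv2.convexHull(px(cyl(467,262,21,105,143)));cv2.polylines(b,[h],True,(255,0,255),1)
 cv2.polylines(b,[px(cyl(467,262,44,99,99)[:48])],True,(255,0,255),1)
 out.append(cv2.resize(b,(400,400),interpolation=cv2.INTER_AREA))
cv2.imwrite(f"pics/ov_{sys.argv[1]}.png",np.hstack(out))
E
python3 ov.py a
```

```text
t 8.50 tcp [470.7 256.7 151.9] yaw 159.0 tilt [ 0.001  0.    -1.   ] F [-0.9  0.6 -0.6] T [ 0.03 -0.03 -0.01] open 85.4 q [ 0.34  0.28 -0.18  1.11  0.    0.71]
shift [ 5.4  3.6 34.9] wz -1.0
```

View pics/ov_a.png

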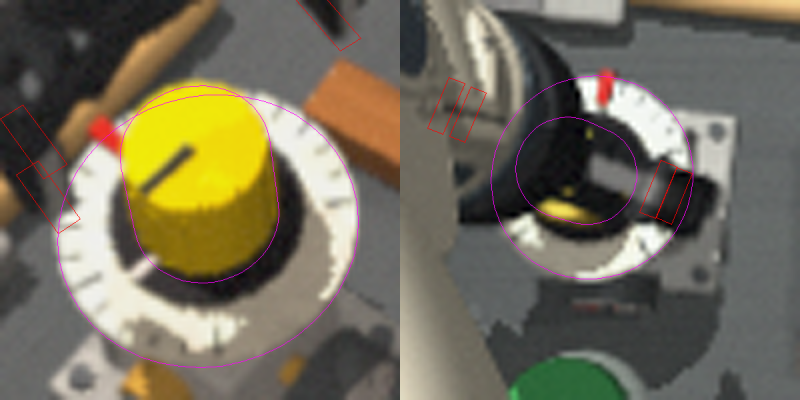

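Call:
move_arm:
  squeeze: 25
  plan:
    - [0,0,0,5.4,3.6,0,1]
    - [0,0,0,5.4,3.6,15,1]
    - [0,0,0,5.4,3.6,28,1]
    - [0,0,0,5.4,3.6,33,0.8]
    - [0,0,0,5.4,3.6,33,0.6]
    - [0,0,0,5.4,3.6,33,0.4]
    - [0,0,0,5.4,3.6,33,0.4]
    - [0,0,0,5.4,3.6,33,0.4]

```text
t: 9.4
tcp_pos: [466.8, 261.9, 119.0]
orientation: [0.572, 3.088, 0.001]
wrist_force: [-1.0, -0.9, 4.3]
opening: 41.2
```

```bash
cat > s.py <<'E'
from h import *
to([467,262,119],160)
s,R,y=st();print("tool F",(R.T@s["wrist_force"]).round(1),"T",(R.T@s["torque"]).round(2))
E
python3 s.py
```

```text
t 9.40 tcp [466.8 261.9 119. ] yaw 159.0 tilt [ 0.001  0.    -1.   ] F [-1.  -0.9  4.3] T [-0.19  0.34 -0.  ] open 41.2 q [ 0.35  0.3  -0.24  1.03  0.    0.72]
shift [-0.2  0.2 -0. ] wz -1.0
tool F [ 0.6 -1.1 -4.3] T [0.3  0.25 0.  ]
```

Call:
move_arm:
  squeeze: 40
  plan:
    - [0,0,0,0,0,0,0.3]
    - [0,0,5,0,0,0,0.3]
    - [0,0,11,0,0,0,0.3]
    - [0,0,17,0,0,0,0.3]
    - [0,0,23,0,0,0,0.3]
    - [0,0,29,0,0,0,0.3]
    - [0,0,35,0,0,0,0.3]
    - [0,0,40,0,0,0,0.3]

```text
t: 10.2
tcp_pos: [467.1, 262.2, 119.0]
orientation: [1.599, 2.703, 0.002]
wrist_force: [-0.5, 0.6, 4.4]
opening: 41.0
```

```bash
python3 s.py
```

```text
t 10.20 tcp [467.1 262.2 119. ] yaw 118.8 tilt [ 0.001  0.001 -1.   ] F [-0.5  0.6  4.4] T [0.14 0.06 0.06] open 41.0 q [ 0.35  0.3  -0.24  1.03  0.    1.42]
shift [-0.2 -0.2 -0. ] wz -41.2
tool F [ 0.7 -0.2 -4.4] T [-0.01  0.16 -0.06]
```

Forces are low and the 0.06 N m turning torque shows. I keep turning.

Call:
move_arm:
  plan:
    - [0,0,6,0,0,0,0.3]
    - [0,0,12,0,0,0,0.3]
    - [0,0,18,0,0,0,0.3]
    - [0,0,24,0,0,0,0.3]
    - [0,0,30,0,0,0,0.3]
    - [0,0,36,0,0,0,0.3]
    - [0,0,40,0,0,0,0.3]
    - [0,0,40,0,0,0,0.3]

```text
t: 11.0
tcp_pos: [467.5, 262.2, 119.0]
orientation: [2.424, 1.997, 0.004]
wrist_force: [1.6, 0.5, 3.7]
opening: 40.8
```

```bash
python3 s.py; python3 - <<'E'
from h import *
o=[]
for n,off in(("side",(220,335)),("top",(157,250))):
 im=manip.read_camera(n);cv2.imwrite(f"pics/{n}_b.png",im)
 o.append(cv2.resize(im[off[1]:off[1]+75,off[0]:off[0]+75],(400,400),interpolation=cv2.INTER_CUBIC))
cv2.imwrite("pics/b.png",np.hstack(o))
E
```

```text
t 11.00 tcp [467.5 262.2 119. ] yaw 78.9 tilt [ 0.002  0.001 -1.   ] F [1.6 0.5 3.7] T [ 0.23 -0.41 -0.04] open 40.8 q [ 0.35  0.3  -0.24  1.03  0.    2.12]
shift [-0.3 -0.5  0. ] wz -81.1
tool F [ 0.8  1.5 -3.7] T [-0.36  0.3   0.04]
```

View pics/b.png

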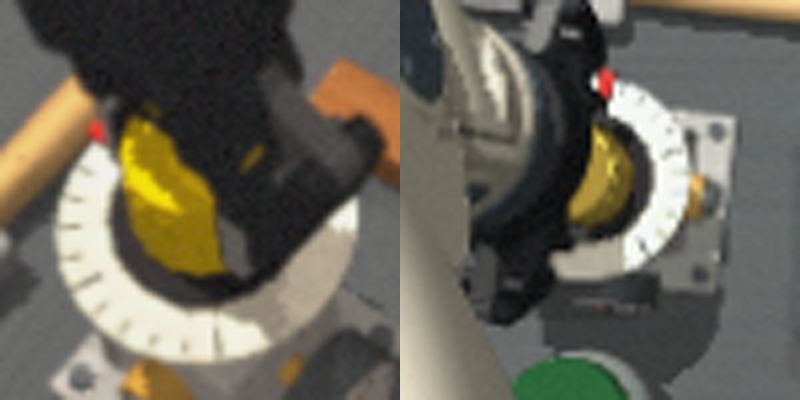

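Call:
move_arm:
  plan:
    - [0,0,0,0,0,0,0.5]
    - [0,0,0,0,0,0,0.8]
    - [0,0,0,0,0,0,1]
    - [0,0,0,0,0,-10,1]
    - [0,0,0,0,0,-40,1]
    - [0,0,0,-20,0,-70,1]
    - [0,0,0,-60,0,-80,1]
    - [0,0,0,-100,0,-80,1]

```text
t: 11.9
tcp_pos: [447.8, 163.2, 200.5]
orientation: [2.421, 2.0, 0.004]
wrist_force: [-0.4, -1.0, 0.2]
opening: 85.4
```

Call:
move_arm:
  plan:
    - [0,0,0,-20,0,0,1]
    - [0,0,0,-40,0,0,1]
    - [0,0,0,-50,0,0,1]
    - [0,0,0,-50,0,0,1]
    - [0,0,0,-50,0,0,1]
    - [0,0,0,-50,0,0,1]
    - [0,0,0,-50,0,0,1]
    - [0,0,0,-50,0,0,1]

```text
t: 12.7
tcp_pos: [438.0, 115.1, 198.2]
orientation: [-2.423, -1.999, 0.0]
wrist_force: [-0.3, 0.3, 0.1]
opening: 85.5
```

```bash
python3 s.py; cat > cap.py <<'E'
from h import *
import sys
k=sys.argv[1]
for n,off in(("side",(226,341)),("top",(163,253))):
 im=manip.read_camera(n);cv2.imwrite(f"pics/{n}_{k}.png",im)
 cv2.imwrite(f"pics/{n}_{k}z.png",cv2.resize(im[off[1]:off[1]+60,off[0]:off[0]+60],(600,600),interpolation=cv2.INTER_CUBIC))
E
python3 cap.py c
```

```text
t 12.70 tcp [438.  115.1 198.2] yaw 79.1 tilt [-0.  0. -1.] F [-0.3  0.3  0.1] T [ 0.02  0.01 -0.01] open 85.5 q [ 0.07  0.11 -0.27  1.19  0.    1.83]
shift [149.7   0.6  79.2] wz -80.9
tool F [ 0.2 -0.4 -0.1] T [0.02 0.02 0.01]
```

View pics/side_cz.png

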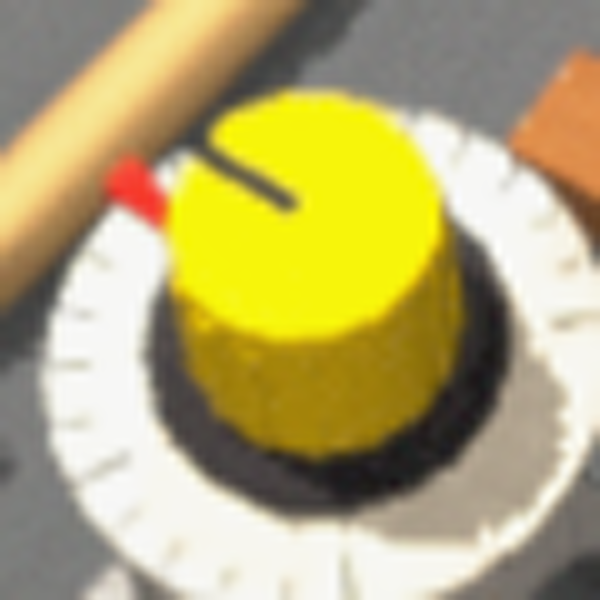

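View pics/top_cz.png

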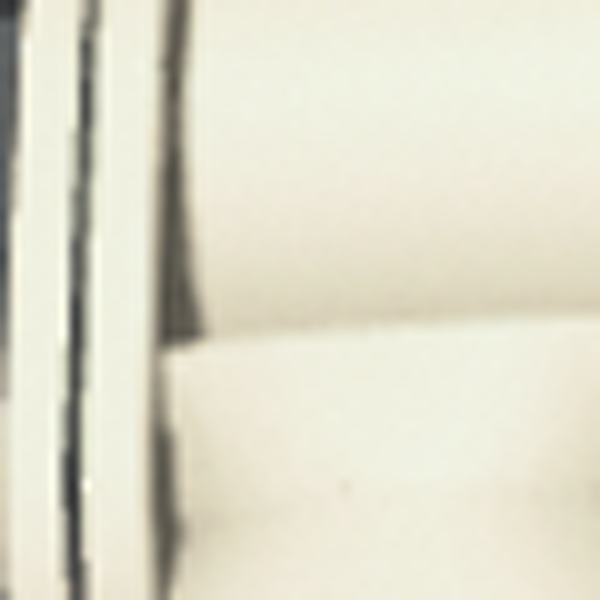

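```bash
python3 - <<'E'
from h import *
S=lambda p,z:ray("side",(np.atleast_2d(p)+.5)/10-.5+[226,341],z)
c=np.array([467,262.])
i=S([[292,205],[203,148]],143);print("idx",i.round(1),np.degrees(np.arctan2(*(i[1]-i[0])[::-1])).round(1))
for cc in (c,[467.6,261.4],[468,262]):
  print("idx end from c",np.degrees(np.arctan2(*(i[1]-cc)[::-1])).round(1),"start r",np.hypot(*(i[0]-cc)).round(1),"r",np.hypot(*(i[1]-cc)).round(1))
  t=S([[140,185],[124,163]],102);print("tab",np.degrees(np.arctan2((t-cc)[:,1],(t-cc)[:,0])).round(1),np.hypot(*(t-cc).T).round(1))
# red mask in initial images
for n,box,z in(("side",(230,350,250,370),101.5),("top",(185,255,205,275),101.5)):
  im=cv2.imread(f"pics/{n}0.png");u0,v0,u1,v1=box
  h=cv2.cvtColor(cv2.resize(im[v0:v1,u0:u1],None,fx=8,fy=8,interpolation=cv2.INTER_CUBIC),cv2.COLOR_BGR2HSV)
  m=cv2.inRange(h,(0,140,120),(8,255,255))|cv2.inRange(h,(172,140,120),(180,255,255))
  ys,xs=np.nonzero(m);p=np.c_[xs,ys];w=ray(n,(p+.5)/8-.5+[u0,v0],z);mm=w.mean(0)
  e=np.linalg.svd(w-mm,full_matrices=False)[2][0]
  print(n,len(p),mm.round(1),"axis",np.degrees(np.arctan2(e[1],e[0])).round(1),[np.degrees(np.arctan2(*(mm-cc)[::-1])).round(1) for cc in (c,np.array([466.2,262.5]),np.array([467.8,261.3]))],"r",np.hypot(*(mm-c)).round(1))
E
```

```text
idx [[470.7 260.5]
 [487.8 259.7]] -2.7
idx end from c -6.3 start r 4.0 r 21.0
tab [-11.2 -12.3] [43.9 48.8]
idx end from c -4.8 start r 3.2 r 20.3
tab [-10.6 -11.8] [43.2 48.1]
idx end from c -6.6 start r 3.1 r 20.0
tab [-11.5 -12.6] [43.  47.8]
side 1571 [510.8 254.1] axis 159.6 [np.float64(-10.2), np.float64(-10.6), np.float64(-9.5)] r 44.5
top 797 [506.2 257. ] axis 173.7 [np.float64(-7.3), np.float64(-7.8), np.float64(-6.4)] r 39.5
```

```bash
python3 - <<'E'
from h import *
to([467.3,262.1,195],79)
E
```

```text
t 12.80 tcp [438.  115.  198.2] yaw 79.0 tilt [-0.  0. -1.] F [ 1.6  0.2 -0.7] T [-0.04 -0.04  0.03] open 85.1 q [ 0.07  0.11 -0.27  1.19  0.    1.83]
shift [150.    0.8   3.2] wz 0.0
```

Call:
move_arm:
  plan:
    - [0,0,0,30,0.2,0,1]
    - [0,0,0,70,0.4,0,1]
    - [0,0,0,110,0.6,0,1]
    - [0,0,0,140,0.8,0,1]
    - [0,0,0,150,0.8,0,1]
    - [0,0,0,150,0.8,5,1]
    - [0,0,0,150,0.8,15,1]
    - [0,0,0,150,0.8,25,1]

```text
t: 13.6
tcp_pos: [467.1, 260.6, 172.4]
orientation: [2.425, 1.997, -0.001]
wrist_force: [0.2, 0.5, -0.1]
opening: 85.2
```

```bash
python3 - <<'E'
from h import *
to([467.3,262.1,119],79)
E
```

```text
t 13.60 tcp [467.1 260.6 172.4] yaw 79.0 tilt [-0. -0. -1.] F [ 0.2  0.5 -0.1] T [ 0.   -0.05  0.03] open 85.2 q [ 0.35  0.26 -0.15  1.16 -0.    2.12]
shift [ 1.5 -0.1 53.4] wz -0.0
```

Call:
move_arm:
  squeeze: 30
  plan:
    - [0,0,0,1,0,25,1]
    - [0,0,0,1,0,45,1]
    - [0,0,0,1,0,53,1]
    - [0,0,0,1,0,53,0.7]
    - [0,0,0,1,0,53,0.5]
    - [0,0,0,1,0,53,0.3]
    - [0,0,0,1,0,53,0.3]
    - [0,0,0,1,0,53,0.3]

```text
t: 14.4
tcp_pos: [467.8, 262.8, 121.4]
orientation: [2.423, 1.998, 0.002]
wrist_force: [-2.6, 0.1, 6.4]
opening: 41.1
```

Call:
move_arm:
  squeeze: 40
  plan:
    - [0,0,0,0,0,0,0.3]
    - [0,0,0,0,0,0,0.3]
    - [0,0,2,0,0,0,0.3]
    - [0,0,4,0,0,0,0.3]
    - [0,0,6.3,0,0,0,0.3]
    - [0,0,6.3,0,0,0,0.3]
    - [0,0,6.3,0,0,0,0.3]
    - [0,0,6.3,0,0,0,0.3]

```text
t: 15.2
tcp_pos: [467.9, 262.8, 121.4]
orientation: [2.53, 1.862, 0.003]
wrist_force: [-1.9, -1.7, 7.0]
opening: 41.4
```

```bash
python3 s.py
```

```text
t 15.20 tcp [467.9 262.8 121.4] yaw 72.7 tilt [ 0.002  0.    -1.   ] F [-1.9 -1.7  7. ] T [-0.28  0.39 -0.07] open 41.4 q [ 0.36  0.3  -0.23  1.04 -0.    2.23]
shift [-1.  -0.7  2.4] wz -87.3
tool F [-2.1 -1.3 -7. ] T [ 0.29 -0.38  0.07]
```

Call:
move_arm:
  plan:
    - [0,0,0,0,0,0,0.5]
    - [0,0,0,0,0,0,0.8]
    - [0,0,0,0,0,0,1]
    - [0,0,0,0,0,-10,1]
    - [0,0,0,0,0,-40,1]
    - [0,0,0,-20,0,-75,1]
    - [0,0,0,-60,0,-80,1]
    - [0,0,0,-105,0,-80,1]

```text
t: 16.0
tcp_pos: [436.8, 162.2, 202.2]
orientation: [2.527, 1.864, 0.005]
wrist_force: [0.8, -1.7, -0.2]
opening: 85.7
```

```bash
python3 - <<'E'
from h import *
to([481,0,215],79)
im=cv2.imread("pics/top6.png");cv2.imwrite("pics/t6z.png",cv2.resize(im[240:330,140:240],(600,540)))
E
```

```text
t 16.00 tcp [436.8 162.2 202.2] yaw 72.8 tilt [ 0.003  0.001 -1.   ] F [ 0.8 -1.7 -0.2] T [-0.06 -0.   -0.01] open 85.7 q [ 0.18  0.13 -0.24  1.2  -0.    2.05]
shift [-141.9   90.1  -12.7] wz -6.2
```

View pics/t6z.png

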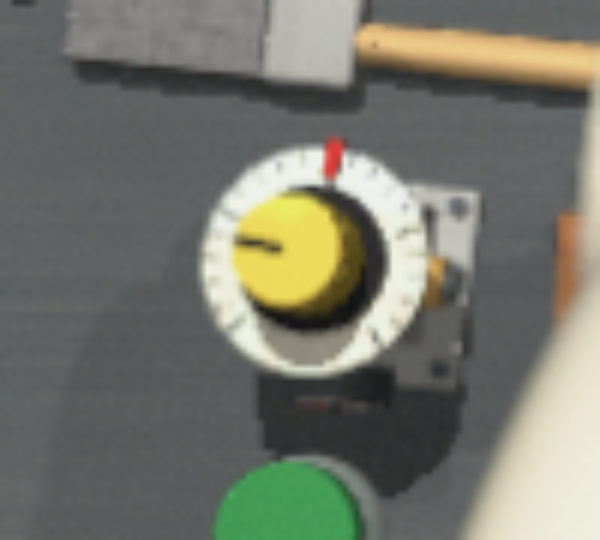

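Call:
move_arm:
  plan:
    - [0,0,0,-35,22,-5,1]
    - [0,0,0,-70,44,-10,1]
    - [0,0,0,-105,67,-13,1]
    - [0,0,0,-130,83,-13,1]
    - [0,0,0,-142,90,-13,1]
    - [0,0,0,-142,90,-13,1]
    - [0,0,0,-142,90,-13,1]
    - [0,0,0,-142,90,-13,1]

```text
t: 16.8
tcp_pos: [479.7, 1.2, 213.4]
orientation: [-2.529, -1.864, -0.0]
wrist_force: [-0.3, 1.3, 0.8]
opening: 85.3
```

```bash
python3 cap.py d
```

```text
(no output)
```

View pics/side_dz.png

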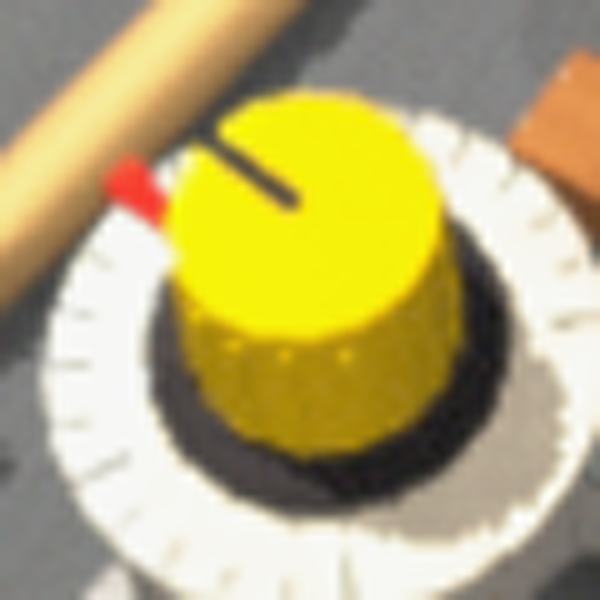

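View pics/top_dz.png

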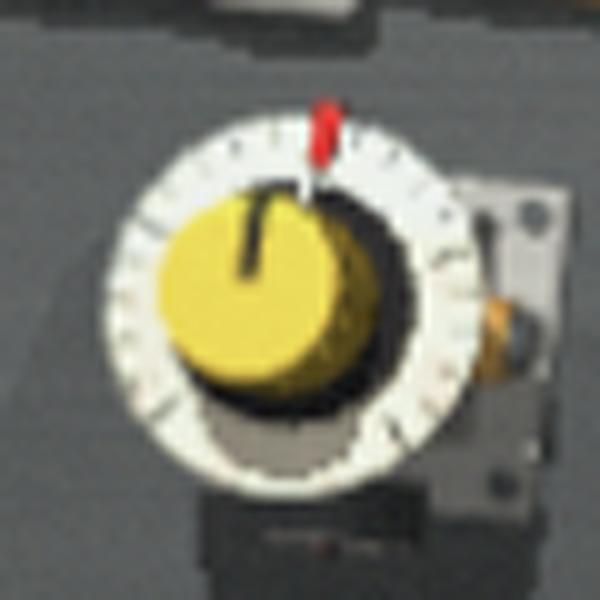

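```bash
python3 - <<'E'
from h import *
T=lambda p,z:ray("top",(np.atleast_2d(p)+.5)/10-.5+[163,253],z)
S=lambda p,z:ray("side",(np.atleast_2d(p)+.5)/10-.5+[226,341],z)
ang=lambda v:np.degrees(np.arctan2(v[...,1],v[...,0])).round(1)
im=cv2.imread("pics/top_d.png");ims=cv2.imread("pics/side_d.png")
c,A=mask_c(im,(22,120,60),(34,255,255),(165,260,225,310));ct=locate((21,105,143),"top",c,[467,262])
c,A=mask_c(ims,(22,120,60),(34,255,255),(235,345,285,405));cs=locate((21,105,143),"side",c,[467,262])
# plate outer ellipse in top
g=cv2.resize(im[253:313,163:223],(600,600),interpolation=cv2.INTER_CUBIC);h=cv2.cvtColor(g,cv2.COLOR_BGR2HSV)
m=cv2.inRange(h,(0,0,190),(180,60,255));cs_,_=cv2.findContours(m,cv2.RETR_EXTERNAL,cv2.CHAIN_APPROX_NONE);cc=max(cs_,key=cv2.contourArea)
hu=cv2.convexHull(cc);el=cv2.fitEllipse(cc[:,0][np.array([cv2.pointPolygonTest(hu,(float(a),float(b)),True)<4 for a,b in cc[:,0]])]);print("ellipse",np.round(el[0]),np.round(el[1]),"plate c",T(el[0],99).round(1))
print("ct",ct.round(1),"cs",cs.round(1))
m=cv2.inRange(h,(0,140,110),(8,255,255))|cv2.inRange(h,(172,140,110),(180,255,255));ys,xs=np.nonzero(m);w=T(np.c_[xs,ys],101.5);print("tab top",w.mean(0).round(1),np.c_[xs,ys].mean(0))
for c in(ct,T(el[0],99)[0]):
  print("tab",ang(w.mean(0)-c),"r",np.hypot(*(w.mean(0)-c)).round(1),"white idx",ang(T([[308,188]],105)-c),np.hypot(*(T([308,188],105)-c)[0]).round(1),"black",ang(T([260,195],143)-c))
b=T([[248,275],[260,195]],143);print("black dir",ang(b[1]-b[0]),b.round(1))
b=S([[292,203],[207,138]],143);print("side black dir",ang(b[1]-b[0]),b.round(1),ang(b[1]-cs))
E
```

```text
ellipse [302. 301.] [362. 402.] plate c [[467.2 261.5]]
ct [466.2 262.6] cs [468.3 260.7]
tab top [506.2 257. ] [324.9517611  131.71745789]
tab -7.9 r 40.3 white idx [-6.4] 26.6 black [-4.9]
tab -6.6 r 39.2 white idx [-4.3] 25.5 black [-2.1]
black dir -6.4 [[468.9 262.8]
 [486.8 260.8]]
side black dir -7.3 [[470.9 260.3]
 [488.3 258. ]] -7.7
```

```bash
python3 - <<'E'
from h import *
to([467.3,262,172],72.7)
E
```

```text
t 16.90 tcp [479.9   1.2 213.4] yaw 72.8 tilt [ 0.  0. -1.] F [ 0.4 -0.6  0.8] T [0.04 0.01 0.03] open 85.2 q [-0.17  0.15 -0.19  1.23  0.    1.7 ]
shift [245.5 -89.1  41.4] wz 0.1
```

Call:
move_arm:
  plan:
    - [0,0,0,30,-11,0,1]
    - [0,0,0,70,-25,0,1]
    - [0,0,0,112,-41,0,1]
    - [0,0,0,154,-56,0,1]
    - [0,0,0,196,-71,0,1]
    - [0,0,0,230,-83,0,1]
    - [0,0,0,245.5,-89,10,1]
    - [0,0,0,245.5,-89,40,1]

```text
t: 17.7
tcp_pos: [468.4, 264.6, 174.9]
orientation: [2.525, 1.868, 0.008]
wrist_force: [0.3, -0.7, -0.3]
opening: 85.1
```

```bash
python3 - <<'E'
from h import *
to([467.3,262,119],72.7)
E
```

```text
t 17.70 tcp [468.4 264.6 174.9] yaw 73.0 tilt [ 0.004  0.002 -1.   ] F [ 0.3 -0.7 -0.3] T [-0.   -0.06  0.02] open 85.1 q [ 0.36  0.26 -0.14  1.16  0.    2.23]
shift [-3.  -0.5 55.8] wz 0.3
```

Call:
move_arm:
  squeeze: 30
  plan:
    - [0,0,0,-0.5,0,20,1]
    - [0,0,0,-0.5,0,40,1]
    - [0,0,0,-0.5,0,53,1]
    - [0,0,0,-0.5,0,53,0.7]
    - [0,0,0,-0.5,0,53,0.5]
    - [0,0,0,-0.5,0,53,0.3]
    - [0,0,0,-0.5,0,53,0.3]
    - [0,0,0,-0.5,0,53,0.3]

```text
t: 18.5
tcp_pos: [467.6, 261.1, 121.5]
orientation: [-2.529, -1.862, -0.002]
wrist_force: [-5.0, 3.3, 5.7]
opening: 40.9
```

```bash
python3 s.py
```

```text
t 18.50 tcp [467.6 261.1 121.5] yaw 72.7 tilt [ 0.001  0.001 -1.   ] F [-5.   3.3  5.7] T [0.4  0.96 0.01] open 40.9 q [ 0.35  0.3  -0.24  1.04  0.    2.22]
shift [ 0.7 -0.9  2.5] wz -87.3
tool F [ 1.7 -5.8 -5.7] T [ 1.03  0.1  -0.01]
```

Call:
move_arm:
  squeeze: 60
  plan:
    - [0,0,0,0,-0.5,0,0.3]
    - [0,0,0,0,-0.8,0,0.3]
    - [0,0,0.8,0,-0.8,0,0.3]
    - [0,0,1.7,0,-0.8,0,0.3]
    - [0,0,1.7,0,-0.8,0,0.3]
    - [0,0,1.7,0,-0.8,0,0.3]
    - [0,0,1.7,0,-0.8,0,0.3]
    - [0,0,1.7,0,-0.8,0,0.3]

```text
t: 19.3
tcp_pos: [467.5, 261.1, 121.6]
orientation: [2.557, 1.824, 0.003]
wrist_force: [-2.2, 1.1, 6.5]
opening: 40.5
```

```bash
python3 s.py
```

```text
t 19.30 tcp [467.5 261.1 121.6] yaw 71.0 tilt [ 0.002  0.001 -1.   ] F [-2.2  1.1  6.5] T [ 0.14  0.46 -0.01] open 40.5 q [ 0.35  0.29 -0.24  1.04  0.    2.25]
shift [ 0.7 -0.8  2.6] wz -89.0
tool F [ 0.3 -2.4 -6.5] T [ 0.48 -0.02  0.01]
```

Call:
move_arm:
  plan:
    - [0,0,0,0,0,-1.5,0.3]
    - [0,0,0,0,0,-3,0.3]
    - [0,0,0,0,0,-4.5,0.3]
    - [0,0,0,0,0,-6,0.3]
    - [0,0,0,0,0,-7.5,0.3]
    - [0,0,0,0,0,-9,0.3]
    - [0,0,0,0,0,-10,0.3]
    - [0,0,0,0,0,-10,0.3]

```text
t: 20.1
tcp_pos: [467.4, 260.9, 130.4]
orientation: [-2.557, -1.825, -0.001]
wrist_force: [3.3, 5.2, -5.8]
opening: 40.7
```

```bash
python3 s.py
```

```text
t 20.10 tcp [467.4 260.9 130.4] yaw 71.0 tilt [ 0.  0. -1.] F [ 3.3  5.2 -5.8] T [ 0.83 -0.77 -0.09] open 40.7 q [ 0.35  0.29 -0.22  1.06  0.    2.25]
shift [ 0.9 -0.8 11.4] wz -89.0
tool F [6.  1.4 5.8] T [-0.46  1.03  0.09]
```

Call:
move_arm:
  plan:
    - [0,0,0,0,0,-0.5,0.3]
    - [0,0,0,0,0,-1,0.3]
    - [0,0,0,0,0,-1.5,0.3]
    - [0,0,0,0,0,-2,0.3]
    - [0,0,0,0,0,-2.5,0.3]
    - [0,0,0,0,0,-2.5,0.3]
    - [0,0,0,0,0,-2.5,0.3]
    - [0,0,0,0,0,-2.5,0.3]

```text
t: 20.9
tcp_pos: [467.4, 260.9, 132.0]
orientation: [-2.557, -1.824, 0.001]
wrist_force: [5.9, 5.7, -14.6]
opening: 40.4
```

```bash
python3 s.py
```

```text
t 20.90 tcp [467.4 260.9 132. ] yaw 71.0 tilt [-0.  0. -1.] F [  5.9   5.7 -14.6] T [ 1.03 -1.44 -0.01] open 40.4 q [ 0.35  0.29 -0.22  1.06  0.    2.25]
shift [ 1.  -0.7 13. ] wz -89.0
tool F [ 7.3  3.8 14.6] T [-1.03  1.44  0.01]
```

Call:
move_arm:
  plan:
    - [0,0,0,0,0,-0.5,0.3]
    - [0,0,0,0,0,-1,0.3]
    - [0,0,0,0,0,-1.5,0.3]
    - [0,0,0,0,0,-2,0.3]
    - [0,0,0,0,0,-2,0.3]
    - [0,0,0,0,0,-2,0.3]
    - [0,0,0,0,0,-2,0.3]
    - [0,0,0,0,0,-2,0.3]

```text
t: 21.7
tcp_pos: [467.2, 260.7, 132.2]
orientation: [-2.557, -1.824, 0.004]
wrist_force: [10.7, 7.4, -31.9]
opening: 40.4
```

```bash
python3 s.py
```

```text
t 21.70 tcp [467.2 260.7 132.2] yaw 71.0 tilt [-0.002 -0.001 -1.   ] F [ 10.7   7.4 -31.9] T [ 1.44 -2.55 -0.03] open 40.4 q [ 0.35  0.29 -0.22  1.07  0.    2.25]
shift [ 1.1 -0.6 13.2] wz -89.0
tool F [10.5  7.8 31.9] T [-1.94  2.19  0.03]
```

Call:
move_arm:
  plan:
    - [0,0,0,0,0,1,0.3]
    - [0,0,0,0,0,2.5,0.3]
    - [0,0,0,0,0,2.5,0.4]
    - [0,0,0,0,0,2.5,0.7]
    - [0,0,0,0,0,2.5,1]
    - [0,0,0,0,0,2.5,1]
    - [0,0,0,0,0,-20,1]
    - [0,0,0,0,0,-60,1]

```text
t: 22.5
tcp_pos: [465.8, 260.0, 193.6]
orientation: [-2.557, -1.824, 0.008]
wrist_force: [0.5, -0.7, -0.2]
opening: 85.8
```

```bash
python3 - <<'E'
from h import *
to([481,0,215],71)
E
```

```text
t 22.50 tcp [465.8 260.  193.6] yaw 71.0 tilt [-0.005 -0.002 -1.   ] F [ 0.5 -0.7 -0.2] T [ 0.02 -0.03 -0.03] open 85.8 q [ 0.35  0.25 -0.11  1.22 -0.    2.25]
shift [-241.    98.9  -20.9] wz -0.0
```

Call:
move_arm:
  plan:
    - [0,0,0,-10,4,-20,1]
    - [0,0,0,-50,21,-20,1]
    - [0,0,0,-92,38,-20,1]
    - [0,0,0,-134,55,-20,1]
    - [0,0,0,-176,72,-20,1]
    - [0,0,0,-215,88,-20,1]
    - [0,0,0,-241,99,-20,1]
    - [0,0,0,-241,99,-20,1]

```text
t: 23.3
tcp_pos: [482.4, -2.5, 215.1]
orientation: [2.56, 1.819, -0.0]
wrist_force: [0.8, 0.9, -0.5]
opening: 85.6
```

```bash
python3 cap.py e; python3 - <<'E'
from h import *
im=cv2.imread("pics/top_e.png");ims=cv2.imread("pics/side_e.png")
for z in(0,6,8,10,12):
  r=[]
  for n,i,bx in(("top",im,(165,258,225,310)),("side",ims,(235,335,285,405))):
    c,A=mask_c(i,(22,120,60),(34,255,255),bx);r.append(locate((21,105+z,143+z),n,c,[467,262]))
  print(z,r[0].round(1),r[1].round(1))
E
```

```text
0 [467.2 265.2] [472.3 256.6]
6 [466.6 263.7] [469.9 259.1]
8 [466.4 263.1] [469.1 259.9]
10 [466.2 262.6] [468.3 260.7]
12 [466.1 262.1] [467.5 261.5]
```

View pics/side_ez.png

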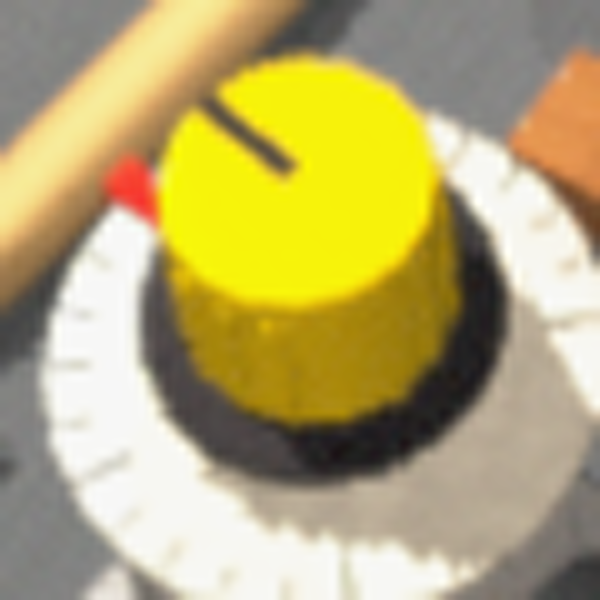

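View pics/top_ez.png

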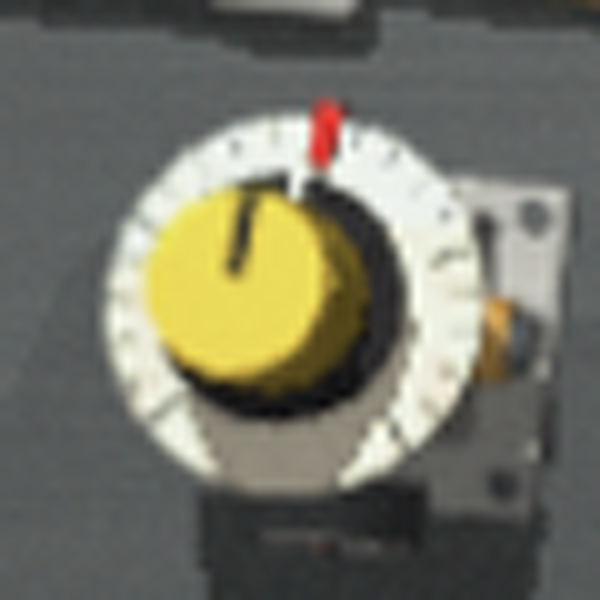

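View pics/side_e.png

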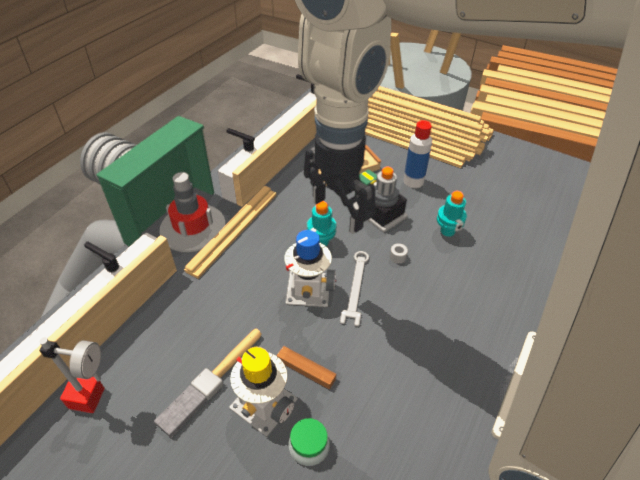

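View pics/top_e.png

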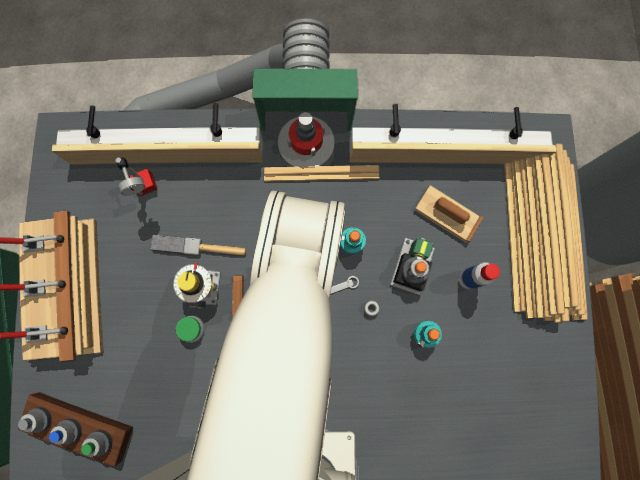

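```bash
python3 - <<'E'
from h import *
T=lambda p,z:ray("top",(np.atleast_2d(p)+.5)/10-.5+[163,253],z)
S=lambda p,z:ray("side",(np.atleast_2d(p)+.5)/10-.5+[226,341],z)
ang=lambda v:np.degrees(np.arctan2(v[...,1],v[...,0])).round(1)
ct=np.array([466.2,262.6]);cs=np.array([468.3,260.7])
b=T([[235,270],[248,195]],153);print("top black dir",ang(b[1]-b[0]),ang(b[1]-ct),"white",ang(T([297,182],115)-ct),"tab -7.9")
b=S([[290,168],[206,98]],153);print("side black",ang(b[1]-b[0]),ang(b[1]-cs),"tab -9.1")
E
```

```text
top black dir -7.7 -5.0 white [-6.2] tab -7.9
side black -9.8 -11.2 tab -9.1
```

```bash
python3 -c "
from bench import manip
print(manip.close_job())"
```

```text
the job is handed in; nothing more can be done
None
```

Both parts of the job are done, and it was handed in at about 23.4 s of the 72 s allowed.

- **Tool holder:** I gripped it by the collet nut and turned it about 95° clockwise. It is seated upright, and the stripe lines up with the read head's yellow line to within about 1 mm in both cameras, against the 6 mm limit.
- **Hold-down knob:** I turned it clockwise about 88° in three grips, with the knob still pushed in. I then pulled it up until it hit its stop: it rose about 10.4 mm and the pull force climbed to 32 N. After release, both pictures fit a 10 mm rise.
- **Index against the red tab:** The cameras disagree slightly. The top view gives the index at -5.0° to -7.7° with the tab at -7.9°. The side view gives -9.8° to -11.2° with the tab at -9.1°. The index is therefore on the tab to within about 3°, with no clear offset either way.
- **Camera offset:** The two cameras placed the holder about 4–6 mm apart in y. I centred it using the fingers seen in the side view and the grip forces, and sideways forces stayed below about 11 N.
- **Everything else:** No contact was made with the blue regulator or the loose items. In the last pictures nothing appears shifted, though I judged that by eye and the arm hides part of the top view.

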